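Begin the second layer of the finds stack with tongs

TASK

Start the next layer of fossils on the full finds tray: lay the separator card squarely on the full tray, and stack the empty tray squarely on the card. Then take the tongs, pick up the round coiled ammonite that lies on the desk with them, never touching it with the robot itself, and hold it in the tongs over the empty tray, at least 5 cm above its rim, ready for the record photo. Finish while still holding it there, and leave the other finds, the full tray and the desk clutter where they are.

Things in the scene. Friction and masses are not known exactly. Their poses are not given: they have to be found in the camera images.
- full_tray: The finds tray that already holds fossils on grey padding: white plastic, open-topped, 150 (its x) x 60 (its y) x 30 mm high, 0.6 kg, standing loose on the desk. The fossils inside lie below the rim. Origin: centre of its underside.
- card_center (a point): Centre of the separator card, a stiff grey board 154 (its x) x 64 (its y) x 5 mm thick, 35 g. At the start it lies on the rim of the empty tray, square with it, overhanging it by 2 mm all round.
- card: The separator card itself; origin at the centre of its underside, 2.5 mm below its centre.
- empty_tray_center (a point): Centre, half-way up (15 mm above its underside), of the empty finds tray: white plastic, open-topped, 150 (its x) x 60 (its y) x 30 mm high, 3 mm walls, 80 g, standing on the desk with the card on it.
- empty_tray: The empty tray itself; origin at the centre of its underside.
- tongs_grip (a point): Point between the two black grips of the tongs, half-way up (13 mm above the desk), at the balance point; its x runs along the midline of the open tongs, from hinge to tips. Grips 76 mm long, 26 mm high, with upright outer faces; about 51 mm wide over both when open, 33 mm when shut on the ammonite. A part squeeze (to 45 mm) is enough to carry the tongs with their tips well open.
- tongs_tip (a point): Point midway between the tongs' two spoon-shaped heads (each 50 mm long, 26 mm high), 89 mm ahead of tongs_grip, half-way up. Open, the inside gap is 69 mm mid-head, 63 at the tips, 53 behind; 10 less when carried. Both points are fixed to the left arm: they mark the midline only while the tongs are open. Squeezed evenly, the midline stays midway between the fingers and the 89 mm holds within 2 mm.
- tongs: Sprung steel tongs, 250 mm long, 26 mm high, 130 g, lying on their edges so that the arms spread sideways (y) and close in the plane of the desk. Origin: on the hinge at the rear end, at desk level, 104 mm behind tongs_grip; x along the open midline. The spring pushes each grip out with about 4 N when open, 6 N when shut on the ammonite; 20 N on the grips nips the ammonite with about 8 N.
- tongs_arm (a joint): Angle by which the tongs are squeezed: 0 fully open, about 0.16 rad when shut on the ammonite, 0.30 rad at most.
- ammonite_center (a point): Centre (half-way up) of the ammonite: a round stone disc 38 mm across and 20 mm high with a ribbed coil on top, about 55 g, lying flat on the desk, one of three finds in a row about 135 mm apart, in any order. The others are a rectangular slab and an oblong nodule.
- ammonite: The ammonite itself; origin at the centre of its underside.
- slab: A find to leave alone: rectangular stone slab 50 x 36 x 14 mm with a ribbed fossil on it; origin under its centre.
- nodule: A find to leave alone: oblong stone 40 x 28 x 20 mm; origin under its centre.
- plaster_lump: Clutter: lump of plaster 45 x 30 x 22 mm; origin under its centre.
- cup: Clutter: small clear plastic cup, 56 mm across, 36 mm high; origin under its centre.
- brush: Clutter: flat brush lying on the desk, 160 mm long along its x (bristles to +x, 55 mm from the origin, handle end at -x, 107 mm from it), 26 mm wide, 12 mm high.
- magnifier: Clutter: magnifying glass lying flat, ring 74 mm across round the origin, handle to its -x, ending 131 mm from the origin, 12 mm high.
Things that resemble listed ones, but are neither listed nor needed, are in the scene too. Leave any pink look-alike of the empty_tray alone.

How it is judged (in metres and radians):
On the way, in this order (a step that is already met when the one before it is completed fails the run):
1. the separator card lies squarely on the full tray, let go (x of card_center in the frame of full_tray between -0.01 and 0.01 m and y of card_center in the frame of full_tray between -0.01 and 0.01 m and z of card_center in the frame of full_tray between 0.0285 and 0.0365 m and angle between the x axis of card_center and the x axis of full_tray, either way round below 0.12 rad and angle between card_center's own z axis and vertical below 0.06 rad and contact force between the fingers and card below 0.1 N and contact force between card and full_tray above 0.05 N), for 0.2 s.
2. the empty tray stands squarely on the card, let go (x of card_center in the frame of full_tray between -0.01 and 0.01 m and y of card_center in the frame of full_tray between -0.01 and 0.01 m and z of card_center in the frame of full_tray between 0.0285 and 0.0365 m and angle between the x axis of each of card_center, empty_tray_center and the x axis of full_tray, either way round below 0.12 rad and angle between each of card_center, empty_tray_center's own z axis and vertical below 0.06 rad and x of empty_tray_center in the frame of full_tray between -0.01 and 0.01 m and y of empty_tray_center in the frame of full_tray between -0.01 and 0.01 m and z of empty_tray_center in the frame of full_tray between 0.046 and 0.054 m and contact force between the fingers and empty_tray below 0.1 N and contact force between card and empty_tray above 0.05 N), for 0.2 s.
3. the ammonite is lifted off the desk, nipped in the tongs, which the gripper holds (contact force between tongs and ammonite above 1.2 N and contact force between each of the arm, the fingers and ammonite below 0.1 N and contact force between the fingers and tongs above 1 N and height (world z) of ammonite_center above 0.05 m), for 0.2 s.
At the end, for the whole second after the job is handed in: Card on the full tray and empty tray on the card, flat, centred within 10 mm and turned within 0.12 rad. Gripper holds the tongs; they alone nip the ammonite (over 1.2 N), still, its centre over the empty tray (within 70 mm along, 28 mm across), at least 45 mm above its rim (x of card_center in the frame of full_tray between -0.01 and 0.01 m and y of card_center in the frame of full_tray between -0.01 and 0.01 m and z of card_center in the frame of full_tray between 0.0285 and 0.0365 m and angle between the x axis of each of card_center, empty_tray_center and the x axis of full_tray, either way round below 0.12 rad and angle between each of card_center, empty_tray_center's own z axis and vertical below 0.06 rad and x of empty_tray_center in the frame of full_tray between -0.01 and 0.01 m and y of empty_tray_center in the frame of full_tray between -0.01 and 0.01 m and z of empty_tray_center in the frame of full_tray between 0.046 and 0.054 m and contact force between the fingers and card below 0.1 N and contact force between the fingers and empty_tray below 0.1 N and contact force between tongs and ammonite above 1.2 N and contact force between each of the arm, the fingers and ammonite below 0.1 N and contact force between the fingers and tongs above 1 N and x of ammonite_center in the frame of empty_tray_center between -0.07 and 0.07 m and y of ammonite_center in the frame of empty_tray_center between -0.028 and 0.028 m and z of ammonite_center in the frame of empty_tray_center above 0.06 m and linear speed of ammonite below 0.03 m/s and contact force between each of tongs, ammonite and empty_tray below 0.05 N); the arm keeps its last pose, push and grip.
It fails at once if the robot itself touches the ammonite (contact force between any of the fingers, the arm and ammonite above 0.3 N).
It fails at once if another find or a piece of clutter is shifted by more than 20 mm (distance of any of slab, nodule, plaster_lump, cup, brush, magnifier from where it was at the start of the episode above 0.02 m).
It fails at once if the full tray is pushed more than 25 mm from its place (distance of full_tray from where it was at the start of the episode above 0.025 m).
It also fails if it takes over 72 s, if anything falls off the work surface, if the arm or the gripper's body presses on something with over 40 N, if the wrist force passes 120 N, or if a joint passes its speed limit or range.

ROBOT

A 6-joint arm with a two-finger parallel gripper is mounted at the origin on the work surface. World frame = base frame: x ahead of the robot, y to its left, z up, the work surface at z = 0. Lengths are in m, angles in degrees, forces in N, time in s.
With the tool pointing down it reaches from about 0.375 to 0.925 m from the base axis. Payload 5.7 kg.
Tool frame: the origin (TCP) lies at the very end of the fingers, on their centre line; the grasp point (between the pads) lies 19 mm behind it; z points along the fingers, y is the line along which they close (so a half turn about z gives the same grasp; the last joint's range is limited). The gripper opens to 88 mm and grips with 3 to 60 N. Pads are 20 mm wide; open, the fingers measure 115 mm over their backs; the gripper's body (75 mm by 178 mm) begins 61 mm behind the grasp point.
Start: joints at [59.066, 20.558, 86.54, -0, 72.909, -6.595], TCP at [0.247, 0.547, 0.223] pointing down, gripper open.
Joint ranges: [-170.27, 170.27], [-57.76, 135], [12.27, 136.19], [-55.21, 235.2], [11.17, 155.16], [-170.74, 170.74]. Speed limits (degrees/s): [136.94, 136.94, 180, 180, 180, 180].

INTERFACE

Orientations are given as a 3x3 rotation matrix whose columns are the frame's x, y, z axes.
In Python, from workcell import monitor, optics, sign_off gives the robot as it stands. The module is installed in compiled form; this text tells all that it offers.
- The arm moves only by the tool servo_tool, never from a script. Its argument "deltas" is a list of rows, each an object of numbers: "dx", "dy", "dz": the shift along the tool's x, y, z in cm; "twist": the turn about the tool's z in degrees; "claw": the finger opening in cm, from 0 to 8.78. A call has 1 to 10 rows; each row shifts and turns the commanded pose from where the row before left it, along the tool's axes as they then stand; what a row does not reach is not made up. A row lasts 1/10 s, in which the tool goes at most 50 mm and 8.59 degrees, less where a joint would pass 70% of its speed; a pose out of reach is approached as far as the arm can. A call with a gripper value outside its range is refused whole. The fingers move at their own pace and stop on an object; the grip force is fixed at half the most. Time passes only in rows, so rows that do not move let the fingers close. It gives the time, the measured TCP pose, the force, the opening and the grip force at its end, in the units of the state.
- monitor.read_state(): the state, without advancing time (a new reading comes with each control period).
- optics.snapshot(name): name is "scene" or "top" or "wrist"; returns a dict with "img" (384x512x3 uint8, red, green, blue), "z_map" (384x512 float32, m along the optical axis (not along the pixel's ray), 0 where there is no reading), "K" (3x3 intrinsics, pixels), "R" (3x3) and "t" (3): a world point X has camera coordinates R X + t. Camera axes: x right, y down, z forward; pixel columns grow to the right and rows downward; lengths in m; the calibration is good to about 2 mm. A picture is of the moment at which its call begins.
- sign_off(): hands the job in; it is judged then, once.
The state is a dict: "t": time; "joints": joint angles; "dq": joint speeds; "tau": joint torques, N m; "tcp_pos": TCP position; "orientation": TCP orientation; "wrist_force": force on the tool from outside, world axes, zero at the start; "moment": the same for the moment, N m; "gripper_width": finger opening in m; "finger_force": force on a finger pad.
Only numpy, scipy, OpenCV 4.12 (cv2) and the standard library are available. Lean on these libraries where they do the work, as an engineer would, in place of code of your own. Each camera call takes 0.05 s, during which the arm holds its last target. There are 200 camera calls.

## Working session

There is one attempt and no reset: what is moved stays moved. The work goes in short steps, Python scripts to look and compute and a tool call to move; the robot and the scene stay as the last step left them, time stands still between calls to the robot, and variables do not carry over. Pictures are saved under pics/ and viewed, at most 13 in all, crops included, and the job is handed in when it is done.

Besides the shell and the picture viewer there is one more tool, called after ">>>" by a JSON object that holds its "op" and its "data", one argument or row to a line. servo_tool: Moves the arm, as the interface text tells. Its arguments: {"type":"object","properties":{"deltas":{"type":"array","items":{"type":"object","properties":{"dx":{"type":"number"},"dy":{"type":"number"},"dz":{"type":"number"},"twist":{"type":"number"},"claw":{"type":"number"}}}}},"required":["deltas"]}

```bash
mkdir -p pics
cat > h.py <<'E'
import numpy as np, cv2
from workcell import monitor, optics
def cloud(s):
    z=s["z_map"]; v,u=np.mgrid[:z.shape[0],:z.shape[1]]; K=s["K"]
    c=np.stack([(u-K[0,2])/K[0,0]*z,(v-K[1,2])/K[1,1]*z,z],-1)
    return (c-s["t"])@s["R"]
def snap(n,f=None):
    s=optics.snapshot(n)
    if f: cv2.imwrite("pics/"+f,s["img"][:,:,::-1])
    return s
def onplane(s,uv,h):
    uv=np.atleast_2d(np.float64(uv)); K=s["K"]; d=np.c_[(uv-[K[0,2],K[1,2]])/[K[0,0],K[1,1]],np.ones(len(uv))]@s["R"]
    o=-s["R"].T@s["t"]; return o+d*((h-o[2])/d[:,2:])
E
python3 - <<'E'
from h import *
import pickle
a=[snap(n) for n in("top","scene")]
pickle.dump(a,open("s0.pkl","wb"))
for s in a: print(-s["R"].T@s["t"],s["K"][0,0], s["R"].round(2).tolist())
cv2.imwrite("pics/top0.png",cv2.resize(a[0]["img"][:,:,::-1],(800,600)))
cv2.imwrite("pics/scene0.png",cv2.resize(a[1]["img"][:,:,::-1],(800,600)))
st=monitor.read_state();print(st["t"],st["orientation"])
E
```

```text
[ 0.40250209 -0.08442763  1.26359478] 374.1588004513274 [[-0.01, -1.0, 0.0], [-1.0, 0.01, -0.08], [0.08, -0.0, -1.0]]
[1.2364573  0.44046588 0.79451497] 422.5530968552431 [[-0.57, 0.82, -0.02], [0.52, 0.34, -0.78], [-0.64, -0.45, -0.62]]
0.1 [[-9.11133501e-01  4.12110534e-01 -8.06309402e-04]
 [ 4.12111297e-01  9.11132390e-01 -1.43047259e-03]
 [ 1.45141788e-04 -1.63564072e-03 -9.99998652e-01]]
```

View pics/top0.png

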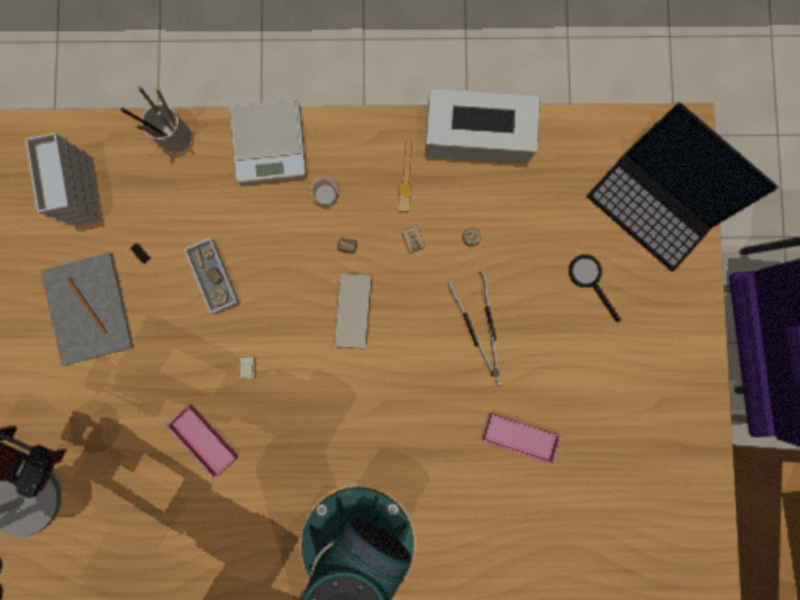

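View pics/scene0.png

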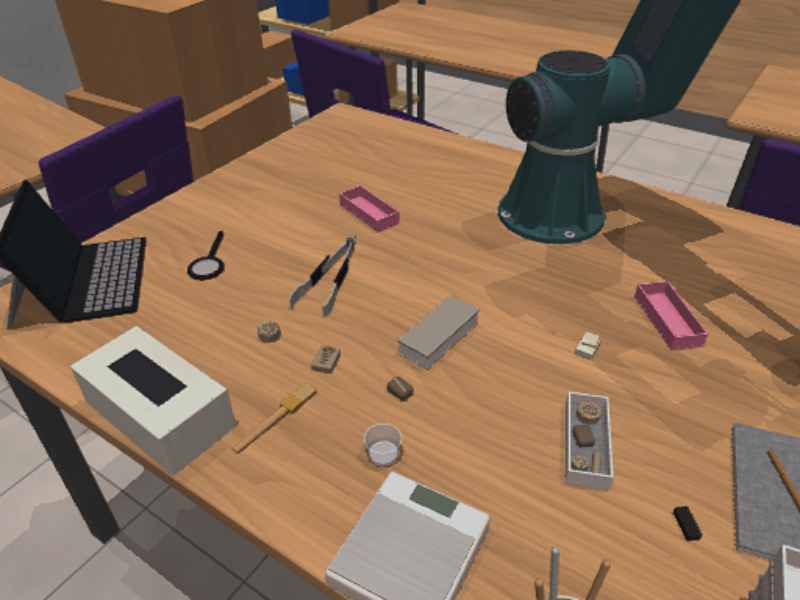

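Top view (800×600): full tray at (211,275), card on the empty tray at (353,311), tongs with the hinge at (496,378) and tips at (467,278), and the ammonite as the rightmost find at (471,237). The slab is at (414,240), the nodule at (347,245). Two pink decoys sit at (203,440) and (521,438).

```bash
cat > m0.py <<'E'
from h import *
import pickle
a=pickle.load(open("s0.pkl","rb"))
for s,nm in zip(a,("top","scene")):
    P=cloud(s); z=P[...,2]
    print(nm,"desk z",np.median(z[(z>-.02)&(z<.01)]))
    def rect(mask,h,lab):
        n,L,S,C=cv2.connectedComponentsWithStats(mask.astype(np.uint8))
        for i in range(1,n):
            if S[i,4]<15: continue
            v,u=np.where(L==i); h_=np.median(z[v,u]) if h is None else h
            p=onplane(s,np.c_[u,v],h_)
            (c,wh,ang)=cv2.minAreaRect((p[:,:2]*1000).astype(np.float32))
            print(lab,"px",C[i].round(0),"n",S[i,4],"c",np.round(c,1),"wh",np.round(wh,1),"ang",round(ang,1),"z",z[v,u].min().round(4),np.median(z[v,u]).round(4),z[v,u].max().round(4),"rgb",s["img"][v,u].mean(0).round(0))
    roi=(P[...,0]>.25)&(P[...,0]<.85)&(P[...,1]>-.5)&(P[...,1]<.4)
    rect(roi&(z>.006)&(z<.06),None,"obj")
    rect(roi&(z>.030)&(z<.045)&(abs(P[...,1])<.15),.035,"card")
E
python3 m0.py
```

```text
top desk z 7.561832859717491e-05
obj px [111.  94.] n 39 c [847.3 390. ] wh [31.6 16.6] ang 44.6 z 0.0061 0.0344 0.057 rgb [73. 67. 58.]
obj px [172. 104.] n 1092 c [807.1 182.5] wh [158.9  85.8] ang 89.5 z 0.0075 0.0362 0.0468 rgb [142. 142. 136.]
obj px [306.  99.] n 378 c [ 821.9 -266.8] wh [233.4  25.4] ang 83.5 z 0.0061 0.0341 0.06 rgb [76. 72. 63.]
obj px [259. 118.] n 199 c [ 776.5 -106.4] wh [ 23.9 139.6] ang 89.4 z 0.0061 0.01 0.0164 rgb [158. 125.  69.]
obj px [206. 121.] n 128 c [749.2  68. ] wh [54. 55.] ang 89.5 z 0.0061 0.025 0.0399 rgb [124. 112. 101.]
obj px [264. 153.] n 158 c [ 645.3 -124.2] wh [50.8 35.7] ang 19.6 z 0.0063 0.0135 0.0214 rgb [132. 114.  89.]
obj px [302. 151.] n 108 c [ 648.3 -251.4] wh [36.1 39.7] ang 62.8 z 0.0061 0.0194 0.0263 rgb [121. 104.  79.]
obj px [135. 176.] n 899 c [570.  308.3] wh [158.3  69.1] ang 22.5 z 0.0062 0.0184 0.0363 rgb [109. 103.  95.]
obj px [222. 157.] n 96 c [632.1  18.9] wh [39. 28.] ang 78.6 z 0.0096 0.0174 0.0272 rgb [103.  86.  65.]
obj px [370. 173.] n 144 c [ 573.4 -479.5] wh [37.2 68.4] ang 88.0 z 0.0062 0.0088 0.01
[... 2089 characters left out ...]
0.006 0.0206 0.0354 rgb [123. 115. 109.]
obj px [146. 266.] n 118 c [ 840.6 -152.3] wh [55.5 17.8] ang 55.4 z 0.0062 0.0338 0.0598 rgb [106. 100.  92.]
obj px [245. 283.] n 402 c [746.6  67. ] wh [71.1 53. ] ang 34.1 z 0.006 0.0242 0.0389 rgb [151. 137. 132.]
obj px [277. 330.] n 2325 c [823.1 190.9] wh [ 89.7 152.4] ang 5.4 z 0.0063 0.0371 0.0438 rgb [169. 167. 162.]
card px [280. 208.] n 935 c [490.    7.5] wh [ 66.3 158.3] ang 84.7 z 0.0304 0.036 0.0406 rgb [146. 136. 125.]
card px [244. 280.] n 128 c [747.9  68.5] wh [56.7 52.3] ang 34.1 z 0.0302 0.0348 0.0389 rgb [162. 148. 143.]
card px [250. 315.] n 461 c [816.2 132.8] wh [66.1 39.5] ang 5.4 z 0.0311 0.0364 0.0428 rgb [190. 188. 185.]
```

```bash
cat >> h.py <<'E'
def goal(x,y,z,yaw):
    """to bring TCP to x,y,z (m) with tool y axis at world angle yaw deg (mod 180)"""
    st=monitor.read_state(); R=st["orientation"]; p=np.array(st["tcp_pos"])
    y0=np.degrees(np.arctan2(R[1][1],R[0][1])); d=(yaw-y0+90)%180-90
    a=np.radians(y0+d); ty=np.array([np.cos(a),np.sin(a)]); tx=np.array([-ty[1],ty[0]])
    if np.dot(tx,[-np.sin(np.radians(y0)),np.cos(np.radians(y0))])*np.dot(np.array(R)[:2,0],[-np.sin(np.radians(y0)),np.cos(np.radians(y0))])<0: tx=-tx
    e=np.array([x,y,z])-p
    print("t",round(st["t"],2),"tcp",p.round(4),"j",np.round(st["joints"],0),"yaw",round(y0,2),"| twist",round(-d,2),"then dx %.2f dy %.2f dz %.2f cm"%(100*e[:2]@tx,100*e[:2]@ty,-100*e[2]))
E
cat > m1.py <<'E'
from h import *
import pickle
a=pickle.load(open("s0.pkl","rb"))
for s,nm in zip(a,("top","scene")):
    P=cloud(s); z=P[...,2]; g=s["img"].astype(float).mean(-1); print(nm)
    def box(x0,x1,y0,y1): return (P[...,0]>x0)&(P[...,0]<x1)&(P[...,1]>y0)&(P[...,1]<y1)
    m=box(.45,.68,.22,.40)&(z>.023)&(z<.04)
    p=P[m][:,:2]*1000; print("full rim",len(p),np.round(np.concatenate([np.r_[x] for x in cv2.minAreaRect(p.astype(np.float32))]),1))
    m=box(.38,.60,-.07,.09)&(z>.029)&(z<.045)
    p=P[m][:,:2]*1000; print("card",len(p),np.round(np.concatenate([np.r_[x] for x in cv2.minAreaRect(p.astype(np.float32))]),1))
    m=box(.6,.7,-.30,-.20)&(z>.013)&(z<.03)
    v,u=np.where(m); p=onplane(s,np.c_[u,v],.021)[:,:2]*1000; print("ammo",len(p),cv2.minEnclosingCircle(p.astype(np.float32)),"mean",p.mean(0).round(1))
    t=box(.28,.62,-.34,-.18)&(z>.016)&(z<.04)
    d=t&(g<60); n,L,S,C=cv2.connectedComponentsWithStats(d.astype(np.uint8),connectivity=8)
    for i in range(1,n):
        if S[i,4]>=8:
            p=P[L==i]; q=p[:,:2]*1000; r=cv2.minAreaRect(q.astype(np.float32)); print("dark",S[i,4],C[i].round(0),np.round(np.concatenate([np.r_[x] for x in r]),1),"mean",q.mean(0).round(1),np.median(p[:,2]).round(3))
    p=P[t]*1000; b=p[p[:,0]>490]; 
    for x in (500,510,520,530,540,550,560):
        q=p[abs(p[:,0]-x)<4,1]; q.sort(); print("slice",x,q.round(0))
    lo=p[p[:,0]<380]; print("hinge",lo[np.argsort(lo[:,0])][:40:3].round(0).tolist())
E
python3 m1.py
python3 -c "
from h import *
goal(.4897,.006,.10,85)"
python3 - <<'E'
import pickle,cv2
a=pickle.load(open("s0.pkl","rb"))[0]["img"][160:260,270:345,::-1]
cv2.imwrite("pics/tongs0.png",cv2.resize(a,(450,600),interpolation=cv2.INTER_NEAREST))
E
```

```text
top
full rim 331 [567.8 309.  151.7  61.7  22.6]
card 904 [489.7   5.4  64.2 154.1  85. ]
ammo 101 ((649.1305541992188, -250.12501525878906), 19.514406204223633) mean [ 648.9 -250.7]
dark 33 [314. 206.] [ 461.  -286.1   71.5    3.7   12.2] mean [ 461.7 -285.8] 0.025
dark 32 [301. 210.] [ 446.6 -244.3   71.     3.7   21. ] mean [ 448.1 -243.6] 0.024
slice 500 [-281. -281. -225. -222. -221.]
slice 510 [-281. -279. -218. -218. -217. -214.]
slice 520 [-279. -279. -278. -215. -212. -212. -211. -209.]
slice 530 [-279. -279. -277. -276. -276. -208. -208. -206. -205.]
slice 540 [-278. -278. -277. -205. -205. -202. -202.]
slice 550 [-276. -276. -275. -202. -202. -202.]
slice 560 [-276. -275. -273. -273.]
hinge [[330.0, -302.0, 17.0], [340.0, -298.0, 22.0], [350.0, -295.0, 21.0], [353.0, -301.0, 25.0], [354.0, -291.0, 25.0], [357.0, -288.0, 25.0], [357.0, -297.0, 30.0], [360.0, -297.0, 28.0], [363.0, -298.0, 24.0], [363.0, -291.0, 24.0], [367.0, -285.0, 24.0], [370.0, -282.0, 21.0], [373.0, -282.0, 23.0], [377.0, -281.0, 29.0]]
scene
full rim 711 [567.5 310.2 153.2  60.7  22.9]
card 937 [489.1
[... 532 characters left out ...]
274. -273. -207. -206.
 -205. -204. -203.]
slice 540 [-279. -278. -277. -277. -277. -275. -274. -204. -202. -200. -199. -199.]
slice 550 [-276. -274. -273. -272. -272. -271. -205. -203. -202. -202. -202. -201.
 -200. -200. -200.]
slice 560 [-276. -273. -272. -271. -270.]
hinge [[328.0, -300.0, 21.0], [347.0, -289.0, 20.0], [350.0, -295.0, 27.0], [353.0, -288.0, 27.0], [355.0, -288.0, 17.0], [357.0, -289.0, 29.0], [358.0, -289.0, 26.0], [361.0, -295.0, 21.0], [364.0, -288.0, 30.0], [369.0, -281.0, 23.0], [371.0, -291.0, 25.0], [373.0, -294.0, 25.0], [379.0, -293.0, 24.0]]
t 0.1 tcp [0.247  0.5461 0.2219] j [59. 21. 87. -0. 73. -7.] yaw 65.66 | twist -19.34 then dx -28.89 dy -51.69 dz 12.19 cm
```

View pics/tongs0.png

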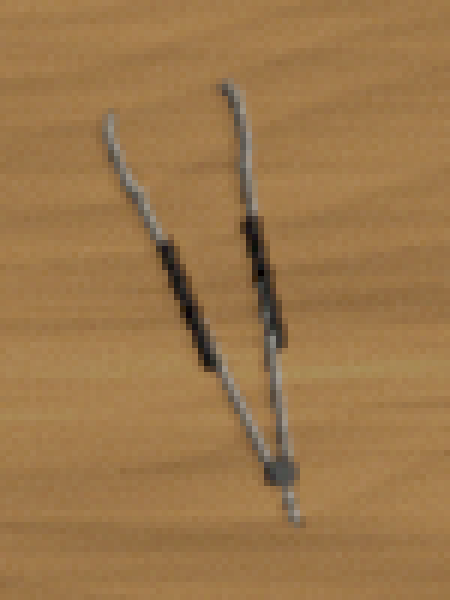

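Card centre is about (489.5, 6) mm at −5°. The full tray is at (567.7, 309.5) and 22.7°, with sizes matching. The crop shows the grips centred around (190,300) and (263,280) px, so tongs_grip ≈ (454.5, −264.7) at 16.5°. The hinge, 104 mm behind it, checks out. Ammonite is about (650, −249).

>>> {"op": "servo_tool", "data": {
  "deltas": [
    {"twist":-6.45,"claw":8.78},
    {"twist":-6.45},
    {"twist":-6.44},
    {"dx":-2,"dy":-3.7,"dz":0.8},
    {"dx":-2.1,"dy":-3.7,"dz":0.8},
    {"dx":-2.1,"dy":-3.7,"dz":0.8},
    {"dx":-2.1,"dy":-3.7,"dz":0.8},
    {"dx":-2.1,"dy":-3.7,"dz":0.8},
    {"dx":-2.1,"dy":-3.7,"dz":0.8},
    {"dx":-2.1,"dy":-3.7,"dz":0.8}
  ]
}}

```text
schema error: expected keys dx, dy, dz, twist, claw
```

>>> {"op": "servo_tool", "data": {
  "deltas": [
    {"dx":-2,"dy":-3.7,"dz":0.8},
    {"dx":-2.1,"dy":-3.7,"dz":0.8},
    {"dx":-2.1,"dy":-3.7,"dz":0.8},
    {"dx":-2.1,"dy":-3.7,"dz":0.8},
    {"dx":-2.1,"dy":-3.7,"dz":0.8},
    {"dx":-2.1,"dy":-3.7,"dz":0.8},
    {"dx":-1.9,"dy":-3.6,"dz":0.8},
    {},
    {}
  ]
}}

```text
schema error: expected keys dx, dy, dz, twist, claw
```

```bash
python3 -c "
from h import *
goal(.4895,.0058,.020,85)
s=snap('wrist','w1.png')
P=cloud(s);z=P[...,2];m=(z>.028)&(z<.045)&(abs(P[...,1])<.12)&(abs(P[...,0]-.49)<.1)
print(m.sum(),cv2.minAreaRect((P[m][:,:2]*1000).astype(np.float32)),np.median(z[m]))
goal(.4895,.0058,.020,85)"
```

```text
t 0.1 tcp [0.247  0.5461 0.2219] j [59. 21. 87. -0. 73. -7.] yaw 65.66 | twist -19.34 then dx -28.87 dy -51.71 dz 20.19 cm
0 ((0.0, 0.0), (0.0, 0.0), 0.0) nan
t 0.15 tcp [0.247  0.5462 0.222 ] j [59. 21. 87. -0. 73. -7.] yaw 65.66 | twist -19.34 then dx -28.87 dy -51.72 dz 20.20 cm
  return _methods._mean(a, axis=axis, dtype=dtype,
  ret = ret.dtype.type(ret / rcount)
```

View pics/w1.png

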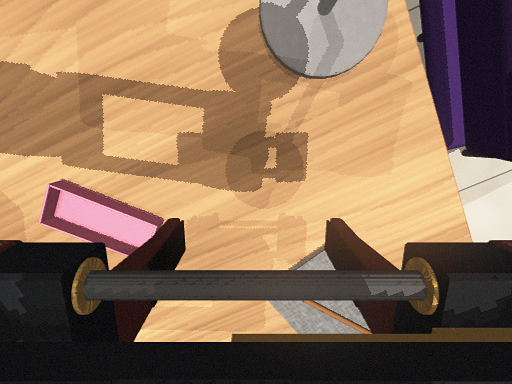

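The moves were refused because every row needs all five keys. The wrist picture still shows the start pose: a pink decoy at (100,215) between the open fingers. Resending complete rows.

>>> {"op": "servo_tool", "data": {
  "deltas": [
    {"dx":0,"dy":0,"dz":0,"twist":-6.45,"claw":8.78},
    {"dx":0,"dy":0,"dz":0,"twist":-6.45,"claw":8.78},
    {"dx":0,"dy":0,"dz":0,"twist":-6.44,"claw":8.78},
    {"dx":-2,"dy":-3.7,"dz":0.8,"twist":0,"claw":8.78},
    {"dx":-2.1,"dy":-3.7,"dz":0.8,"twist":0,"claw":8.78},
    {"dx":-2.1,"dy":-3.7,"dz":0.8,"twist":0,"claw":8.78},
    {"dx":-2.1,"dy":-3.7,"dz":0.8,"twist":0,"claw":8.78},
    {"dx":-2.1,"dy":-3.7,"dz":0.8,"twist":0,"claw":8.78},
    {"dx":-2.1,"dy":-3.7,"dz":0.8,"twist":0,"claw":8.78},
    {"dx":-2.1,"dy":-3.7,"dz":0.8,"twist":0,"claw":8.78}
  ]
}}

```text
t: 1.15
tcp_pos: [0.3704, 0.2743, 0.1663]
orientation: [[-0.996, 0.087, 0.0], [0.087, 0.996, -0.0], [-0.0, -0.0, -1.0]]
wrist_force: [0.7, 0.2, 0.3]
gripper_width: 0.0878
finger_force: 0.0
```

>>> {"op": "servo_tool", "data": {
  "deltas": [
    {"dx":-2,"dy":-3.7,"dz":0.8,"twist":0,"claw":8.78},
    {"dx":-2.1,"dy":-3.7,"dz":0.8,"twist":0,"claw":8.78},
    {"dx":-2.1,"dy":-3.7,"dz":0.8,"twist":0,"claw":8.78},
    {"dx":-2.1,"dy":-3.7,"dz":0.8,"twist":0,"claw":8.78},
    {"dx":-2.1,"dy":-3.7,"dz":0.8,"twist":0,"claw":8.78},
    {"dx":-2.1,"dy":-3.7,"dz":0.8,"twist":0,"claw":8.78},
    {"dx":-1.9,"dy":-3.6,"dz":0.8,"twist":0,"claw":8.78},
    {"dx":0,"dy":0,"dz":0,"twist":0,"claw":8.78},
    {"dx":0,"dy":0,"dz":0,"twist":0,"claw":8.78}
  ]
}}

```text
t: 2.05
tcp_pos: [0.4908, 0.0057, 0.1102]
orientation: [[-0.996, 0.09, -0.001], [0.09, 0.996, 0.0], [0.001, 0.0, -1.0]]
wrist_force: [-1.0, 0.7, 0.3]
gripper_width: 0.0878
finger_force: 0.0
```

```bash
python3 -c "
from h import *
s=snap('wrist','w2.png')
P=cloud(s);z=P[...,2];m=(z>.028)&(z<.045)&(abs(P[...,1])<.12)&(abs(P[...,0]-.49)<.1)
print(m.sum(),cv2.minAreaRect((P[m][:,:2]*1000).astype(np.float32)),np.median(z[m]))
goal(.4895,.0058,.020,85)"
```

```text
11757 ((484.509033203125, 6.285041809082031), (64.15283966064453, 146.26577758789062), 84.84254455566406) 0.03553097648581151
t 2.1 tcp [0.4904 0.0067 0.1104] j [ -7.  20. 107.   0.  53. -92.] yaw 84.95 | twist -0.05 then dx 0.08 dy -0.09 dz 9.04 cm
```

View pics/w2.png

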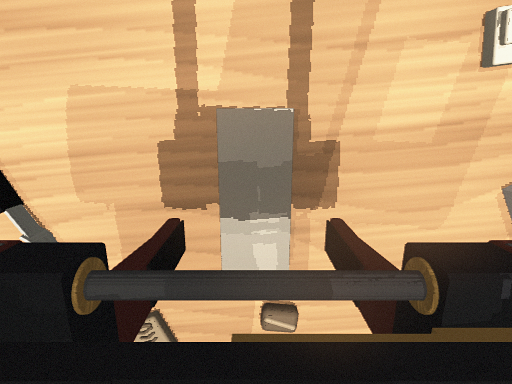

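The card is centred between the open fingers at column 255, running from row 107 to behind the fingers. The wrist view confirms its y and angle. Going down to z = 0.020 to grip the card alone.

>>> {"op": "servo_tool", "data": {
  "deltas": [
    {"dx":0.1,"dy":-0.1,"dz":2,"twist":0,"claw":8.78},
    {"dx":0,"dy":0,"dz":2,"twist":0,"claw":8.78},
    {"dx":0,"dy":0,"dz":2,"twist":0,"claw":8.78},
    {"dx":0,"dy":0,"dz":2,"twist":0,"claw":8.78},
    {"dx":0,"dy":0,"dz":1,"twist":0,"claw":8.78},
    {"dx":0,"dy":0,"dz":0,"twist":0,"claw":8.0},
    {"dx":0,"dy":0,"dz":0,"twist":0,"claw":7},
    {"dx":0,"dy":0,"dz":0,"twist":0,"claw":5},
    {"dx":0,"dy":0,"dz":0,"twist":0,"claw":5},
    {"dx":0,"dy":0,"dz":0,"twist":0,"claw":5}
  ]
}}

```text
t: 3.1
tcp_pos: [0.4907, 0.0055, 0.0215]
orientation: [[-0.996, 0.087, 0.002], [0.087, 0.996, 0.0], [-0.002, 0.0, -1.0]]
wrist_force: [-0.2, 2.0, 6.3]
gripper_width: 0.0636
finger_force: 30.0
```

```bash
python3 -c "
from h import *
st=monitor.read_state();print(st['gripper_width'],st['finger_force'],st['wrist_force'])
goal(.5677,.3095,.12,112.7)"
```

```text
0.0636481616412112 29.99956727027893 [-0.24817542  1.97748171  6.27666642]
t 3.1 tcp [0.4907 0.0055 0.0215] j [ -7.  28. 111.   0.  40. -92.] yaw 84.99 | twist -27.71 then dx -18.83 dy 25.07 dz -9.85 cm
```

>>> {"op": "servo_tool", "data": {
  "deltas": [
    {"dx":0,"dy":0,"dz":-0.5,"twist":0,"claw":5},
    {"dx":0,"dy":0,"dz":-1,"twist":0,"claw":5},
    {"dx":0,"dy":0,"dz":-1.5,"twist":0,"claw":5},
    {"dx":0,"dy":0,"dz":-2,"twist":0,"claw":5},
    {"dx":0,"dy":0,"dz":-2,"twist":0,"claw":5},
    {"dx":0,"dy":0,"dz":-2,"twist":0,"claw":5},
    {"dx":0,"dy":0,"dz":-1,"twist":0,"claw":5},
    {"dx":0,"dy":0,"dz":0,"twist":0,"claw":5},
    {"dx":0,"dy":0,"dz":0,"twist":0,"claw":5}
  ]
}}

```text
t: 4.0
tcp_pos: [0.4898, 0.0054, 0.1205]
orientation: [[-0.996, 0.087, -0.0], [0.087, 0.996, -0.0], [0.0, -0.0, -1.0]]
wrist_force: [-0.2, 0.2, -0.9]
gripper_width: 0.0634
finger_force: 30.0
```

```bash
python3 -c "
from h import *
s=snap('scene'); cv2.imwrite('pics/s3.png',cv2.resize(s['img'][130:300,200:440,::-1],(800,567)))
t=snap('top'); P=cloud(t);z=P[...,2]
m=(P[...,0]>.38)&(P[...,0]<.6)&(abs(P[...,1])<.09)&(z>.02)&(z<.045); print('tray below',m.sum(),cv2.minAreaRect((P[m][:,:2]*1000).astype(np.float32)))
goal(.5677,.3095,.12,112.7)"
```

```text
tray below 0 ((0.0, 0.0), (0.0, 0.0), 0.0)
t 4.1 tcp [0.4892 0.0055 0.1198] j [ -7.  19. 107.  -0.  55. -92.] yaw 85.0 | twist -27.7 then dx -18.97 dy 25.02 dz -0.02 cm
```

View pics/s3.png

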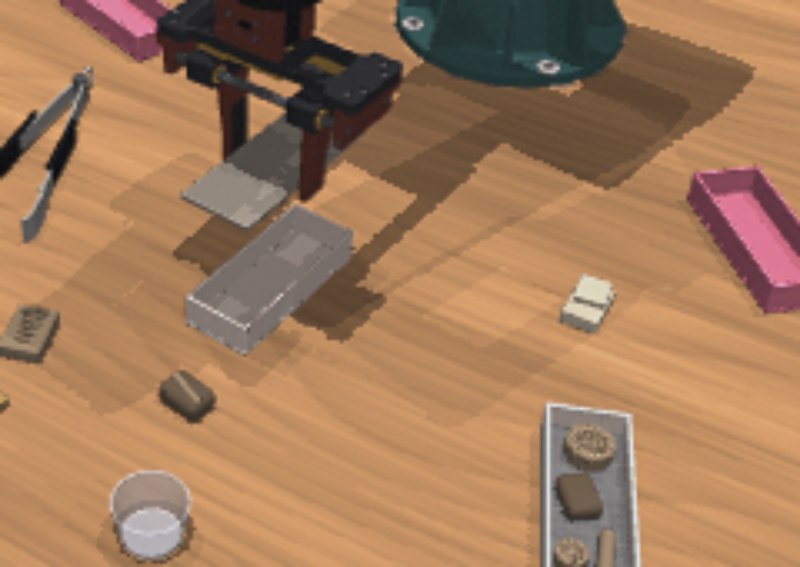

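The card hangs flat and level between the fingers at (250,165), and the empty tray stayed at (270,280). Carrying it over the full tray.

>>> {"op": "servo_tool", "data": {
  "deltas": [
    {"dx":0,"dy":0,"dz":0,"twist":-4.7,"claw":5},
    {"dx":0,"dy":0,"dz":0,"twist":-6,"claw":5},
    {"dx":0,"dy":0,"dz":0,"twist":-6,"claw":5},
    {"dx":0,"dy":0,"dz":0,"twist":-6,"claw":5},
    {"dx":0,"dy":0,"dz":0,"twist":-5,"claw":5},
    {"dx":-0.5,"dy":0.5,"dz":0,"twist":0,"claw":5},
    {"dx":-1,"dy":1.5,"dz":0,"twist":0,"claw":5},
    {"dx":-2,"dy":2.5,"dz":0,"twist":0,"claw":5},
    {"dx":-2.5,"dy":3.5,"dz":0,"twist":0,"claw":5},
    {"dx":-2.5,"dy":3.5,"dz":0,"twist":0,"claw":5}
  ]
}}

```text
t: 5.1
tcp_pos: [0.524, 0.1459, 0.12]
orientation: [[-0.924, -0.382, -0.001], [-0.382, 0.924, -0.0], [0.001, 0.0, -1.0]]
wrist_force: [0.5, 1.0, -0.8]
gripper_width: 0.0635
finger_force: 30.0
```

>>> {"op": "servo_tool", "data": {
  "deltas": [
    {"dx":-2.5,"dy":3.5,"dz":0,"twist":0,"claw":5},
    {"dx":-2.5,"dy":3.5,"dz":0,"twist":0,"claw":5},
    {"dx":-2.5,"dy":3,"dz":0,"twist":0,"claw":5},
    {"dx":-1.5,"dy":2,"dz":0,"twist":0,"claw":5},
    {"dx":-1,"dy":1,"dz":0,"twist":0,"claw":5},
    {"dx":-0.47,"dy":0.5,"dz":0,"twist":0,"claw":5},
    {"dx":0,"dy":0,"dz":0,"twist":0,"claw":5},
    {"dx":0,"dy":0,"dz":0,"twist":0,"claw":5}
  ]
}}

```text
t: 5.9
tcp_pos: [0.5681, 0.3081, 0.1203]
orientation: [[-0.923, -0.385, -0.001], [-0.385, 0.923, -0.001], [0.001, -0.0, -1.0]]
wrist_force: [-0.5, 0.8, -0.8]
gripper_width: 0.0636
finger_force: 30.0
```

```bash
python3 -c "
from h import *
goal(.5677,.3095,.0205,112.7)
for n in('scene','wrist'):
  s=snap(n);P=cloud(s);z=P[...,2]
  q=(P[...,0]>.44)&(P[...,0]<.7)&(P[...,1]>.2)&(P[...,1]<.42)
  g=s['img'].astype(int); grey=(g.max(-1)-g.min(-1)<45)&(g.mean(-1)>75)
  m=q&(z>.115)&(z<.15)&grey; p=P[m]
  if m.sum()>50:
    A=np.c_[p[:,:2]-[.5677,.3095],np.ones(len(p))]; c=np.linalg.lstsq(A,p[:,2],rcond=None)[0]
    print(n,m.sum(),cv2.minAreaRect((p[:,:2]*1000).astype(np.float32)),'plane',c.round(4))
  m=q&(z>.023)&(z<.04);print('rim',m.sum(),cv2.minAreaRect((P[m][:,:2]*1000).astype(np.float32)))
"
```

```text
t 5.9 tcp [0.5681 0.3081 0.1203] j [ 22.  30.  87.  -0.  64. -90.] yaw 112.64 | twist -0.06 then dx -0.02 dy 0.15 dz 9.98 cm
scene 1411 ((565.7997436523438, 307.7984313964844), (157.51065063476562, 63.504638671875), 22.228233337402344) plane [-0.005  -0.0034  0.1347]
rim 462 ((568.2799682617188, 310.64862060546875), (154.85403442382812, 60.7764778137207), 22.796585083007812)
wrist 22996 ((559.7446899414062, 305.569580078125), (141.59657287597656, 66.20323944091797), 22.724462509155273) plane [-0.0024 -0.0012  0.1344]
rim 0 ((0.0, 0.0), (0.0, 0.0), 0.0)
```

>>> {"op": "servo_tool", "data": {
  "deltas": [
    {"dx":-0.15,"dy":0.15,"dz":1,"twist":0,"claw":5},
    {"dx":0,"dy":0,"dz":2,"twist":0,"claw":5},
    {"dx":0,"dy":0,"dz":2,"twist":0,"claw":5},
    {"dx":0,"dy":0,"dz":2,"twist":0,"claw":5},
    {"dx":0,"dy":0,"dz":1.5,"twist":0,"claw":5},
    {"dx":0,"dy":0,"dz":0.8,"twist":0,"claw":5},
    {"dx":0,"dy":0,"dz":0.3,"twist":0,"claw":5},
    {"dx":0,"dy":0,"dz":0.2,"twist":0,"claw":5},
    {"dx":0,"dy":0,"dz":0,"twist":0,"claw":5},
    {"dx":0,"dy":0,"dz":0,"twist":0,"claw":5}
  ]
}}

```text
t: 7.0
tcp_pos: [0.5699, 0.3115, 0.0234]
orientation: [[-0.923, -0.386, 0.001], [-0.386, 0.923, 0.0], [-0.001, -0.0, -1.0]]
wrist_force: [-0.1, 0.1, -1.3]
gripper_width: 0.0635
finger_force: 30.0
```

```bash
python3 -c "
from h import *
goal(.5677,.3095,.0205,112.7)
for n in('scene','wrist'):
  s=snap(n);P=cloud(s);z=P[...,2]
  q=(P[...,0]>.44)&(P[...,0]<.7)&(P[...,1]>.2)&(P[...,1]<.42)
  g=s['img'].astype(int); grey=(g.max(-1)-g.min(-1)<45)&(g.mean(-1)>75)
  m=q&(z>.030)&(z<.05)&grey; p=P[m]
  A=np.c_[p[:,:2]-[.5677,.3095],np.ones(len(p))]; c=np.linalg.lstsq(A,p[:,2],rcond=None)[0]
  print(n,m.sum(),cv2.minAreaRect((p[:,:2]*1000).astype(np.float32)),'plane',c.round(4))
"
```

```text
t 7.0 tcp [0.5699 0.3115 0.0234] j [ 23.  37.  90.  -0.  53. -90.] yaw 112.7 | twist 0.0 then dx 0.28 dy -0.10 dz 0.29 cm
scene 1281 ((571.23583984375, 312.5196838378906), (149.11802673339844, 64.04378509521484), 22.196067810058594) plane [-0.0052 -0.0003  0.0376]
wrist 22978 ((561.9882202148438, 307.9663391113281), (141.4913787841797, 63.79045867919922), 22.75399398803711) plane [-0.0004  0.0003  0.0373]
```

>>> {"op": "servo_tool", "data": {
  "deltas": [
    {"dx":0.15,"dy":-0.05,"dz":0,"twist":0,"claw":5},
    {"dx":0,"dy":0,"dz":0.15,"twist":0,"claw":5},
    {"dx":0,"dy":0,"dz":0.1,"twist":0,"claw":5},
    {"dx":0,"dy":0,"dz":0,"twist":0,"claw":5},
    {"dx":0,"dy":0,"dz":0,"twist":0,"claw":5}
  ]
}}

```text
t: 7.6
tcp_pos: [0.5682, 0.3102, 0.0216]
orientation: [[-0.922, -0.386, 0.0], [-0.386, 0.922, 0.0], [-0.0, -0.0, -1.0]]
wrist_force: [-3.7, -1.4, 12.3]
gripper_width: 0.0635
finger_force: 30.0
```

The card is resting on the rim with 12 N upward on the wrist. Releasing and going up.

>>> {"op": "servo_tool", "data": {
  "deltas": [
    {"dx":0,"dy":0,"dz":-0.1,"twist":0,"claw":5},
    {"dx":0,"dy":0,"dz":0,"twist":0,"claw":7.5},
    {"dx":0,"dy":0,"dz":0,"twist":0,"claw":8.78},
    {"dx":0,"dy":0,"dz":0,"twist":0,"claw":8.78},
    {"dx":0,"dy":0,"dz":-1,"twist":0,"claw":8.78},
    {"dx":0,"dy":0,"dz":-2,"twist":0,"claw":8.78},
    {"dx":0,"dy":0,"dz":-3,"twist":0,"claw":8.78},
    {"dx":0,"dy":0,"dz":-3,"twist":0,"claw":8.78},
    {"dx":0,"dy":0,"dz":-1,"twist":0,"claw":8.78},
    {"dx":0,"dy":0,"dz":0,"twist":0,"claw":8.78}
  ]
}}

```text
t: 8.6
tcp_pos: [0.5695, 0.3108, 0.1232]
orientation: [[-0.923, -0.386, 0.004], [-0.386, 0.923, 0.001], [-0.004, -0.0, -1.0]]
wrist_force: [-0.9, -0.5, -0.4]
gripper_width: 0.0876
finger_force: 0.0
```

```bash
cat > m2.py <<'E'
from h import *
for n in('top','scene','wrist'):
  s=snap(n);P=cloud(s);z=P[...,2]
  g=s['img'].astype(int); grey=(g.max(-1)-g.min(-1)<50)&(g.mean(-1)>75)
  for nm,q in(('full/card',(P[...,0]>.46)&(P[...,0]<.68)&(P[...,1]>.21)&(P[...,1]<.41)),('empty',(P[...,0]>.39)&(P[...,0]<.59)&(abs(P[...,1])<.08))):
    for lo,hi in((.030,.043),(.022,.034)):
      m=q&grey&(z>lo)&(z<hi)
      if m.sum()>60: print(n,nm,lo,m.sum(),np.round(np.concatenate([np.r_[x] for x in cv2.minAreaRect((P[m][:,:2]*1000).astype(np.float32))]),1))
goal(.4895,.0058,.12,85)
E
python3 m2.py
```

```text
top full/card 0.03 515 [548.2 300.5 113.9  63.6  22.8]
top full/card 0.022 152 [548.4 300.3 114.2  61.5  23.6]
top empty 0.022 127 [489.5   5.7  60.2 149.5  84.9]
scene full/card 0.03 1489 [566.8 310.  156.6  63.9  22.9]
scene full/card 0.022 183 [567.1 310.4 156.   63.1  23. ]
scene empty 0.03 102 [490.1   7.7  61.3 151.4  85.4]
scene empty 0.022 322 [488.4   6.9  63.3 154.1  85.6]
wrist full/card 0.03 11079 [564.9 308.4 150.9  64.2  22.5]
wrist full/card 0.022 147 [564.  308.  148.9  64.2  22.5]
t 8.75 tcp [0.5671 0.3097 0.1197] j [ 23.  30.  87.  -0.  64. -90.] yaw 112.7 | twist 27.7 then dx 5.08 dy -30.95 dz -0.03 cm
```

Card sits within 1 mm of the tray centre. On to the empty tray, still at (489.5, 5.7).

>>> {"op": "servo_tool", "data": {
  "deltas": [
    {"dx":0,"dy":0,"dz":0,"twist":6.7,"claw":8.78},
    {"dx":0,"dy":0,"dz":0,"twist":7,"claw":8.78},
    {"dx":0,"dy":0,"dz":0,"twist":7,"claw":8.78},
    {"dx":0,"dy":0,"dz":0,"twist":7,"claw":8.78},
    {"dx":0.5,"dy":-3,"dz":0,"twist":0,"claw":8.78},
    {"dx":0.8,"dy":-5,"dz":0,"twist":0,"claw":8.78},
    {"dx":0.8,"dy":-5,"dz":0,"twist":0,"claw":8.78},
    {"dx":0.8,"dy":-5,"dz":0,"twist":0,"claw":8.78},
    {"dx":0.8,"dy":-5,"dz":0,"twist":0,"claw":8.78},
    {"dx":0.8,"dy":-5,"dz":0,"twist":0,"claw":8.78}
  ]
}}

```text
t: 9.75
tcp_pos: [0.4977, 0.0367, 0.1197]
orientation: [[-0.996, 0.087, -0.003], [0.087, 0.996, -0.0], [0.003, -0.0, -1.0]]
wrist_force: [0.7, -1.1, -0.4]
gripper_width: 0.0876
finger_force: 0.0
```

>>> {"op": "servo_tool", "data": {
  "deltas": [
    {"dx":0.6,"dy":-2.95,"dz":0,"twist":0,"claw":8.78},
    {"dx":0,"dy":0,"dz":0,"twist":0,"claw":8.78},
    {"dx":0,"dy":0,"dz":0,"twist":0,"claw":8.78}
  ]
}}

```text
t: 10.05
tcp_pos: [0.4904, 0.0092, 0.1202]
orientation: [[-0.996, 0.089, -0.002], [0.089, 0.996, 0.001], [0.002, 0.0, -1.0]]
wrist_force: [0.3, 0.3, 0.3]
gripper_width: 0.0879
finger_force: 0.0
```

```bash
python3 -c "
from h import *
goal(.4895,.0058,.008,85)"
```

```text
t 10.05 tcp [0.4904 0.0092 0.1202] j [ -7.  19. 107.   0.  55. -92.] yaw 84.88 | twist -0.12 then dx 0.06 dy -0.35 dz 11.22 cm
```

>>> {"op": "servo_tool", "data": {
  "deltas": [
    {"dx":0.1,"dy":-0.3,"dz":2,"twist":0,"claw":8.78},
    {"dx":0,"dy":0,"dz":3,"twist":0,"claw":8.78},
    {"dx":0,"dy":0,"dz":3,"twist":0,"claw":8.78},
    {"dx":0,"dy":0,"dz":2,"twist":0,"claw":8.78},
    {"dx":0,"dy":0,"dz":1.1,"twist":0,"claw":8.78},
    {"dx":0,"dy":0,"dz":0,"twist":0,"claw":8.78},
    {"dx":0,"dy":0,"dz":0,"twist":0,"claw":7},
    {"dx":0,"dy":0,"dz":0,"twist":0,"claw":5},
    {"dx":0,"dy":0,"dz":0,"twist":0,"claw":5},
    {"dx":0,"dy":0,"dz":0,"twist":0,"claw":5}
  ]
}}

```text
t: 11.05
tcp_pos: [0.4906, 0.0064, 0.0109]
orientation: [[-0.996, 0.087, 0.002], [0.087, 0.996, -0.0], [-0.002, -0.0, -1.0]]
wrist_force: [-0.6, 1.6, 4.3]
gripper_width: 0.0601
finger_force: 30.1
```

>>> {"op": "servo_tool", "data": {
  "deltas": [
    {"dx":0,"dy":0,"dz":0,"twist":0,"claw":5},
    {"dx":0,"dy":0,"dz":-1,"twist":0,"claw":5},
    {"dx":0,"dy":0,"dz":-2,"twist":0,"claw":5},
    {"dx":0,"dy":0,"dz":-3,"twist":0,"claw":5},
    {"dx":0,"dy":0,"dz":-3,"twist":0,"claw":5},
    {"dx":0,"dy":0,"dz":-2,"twist":0,"claw":5},
    {"dx":0,"dy":0,"dz":0,"twist":0,"claw":5},
    {"dx":0,"dy":0,"dz":0,"twist":0,"claw":5}
  ]
}}

```text
t: 11.85
tcp_pos: [0.4899, 0.0064, 0.1204]
orientation: [[-0.996, 0.087, 0.001], [0.087, 0.996, -0.0], [-0.001, -0.0, -1.0]]
wrist_force: [-1.0, 0.1, -0.7]
gripper_width: 0.0598
finger_force: 30.0
```

```bash
python3 -c "
from h import *
goal(.5672,.3097,.12,112.7)
s=snap('scene');P=cloud(s);z=P[...,2];g=s['img'].astype(int); grey=(g.max(-1)-g.min(-1)<50)&(g.mean(-1)>75)
q=grey&(P[...,0]>.39)&(P[...,0]<.6)&(abs(P[...,1])<.08)
for lo,hi in((.02,.08),(.09,.16)): print(lo,(q&(z>lo)&(z<hi)).sum(),z[q&(z>lo)&(z<hi)].min() if (q&(z>lo)&(z<hi)).any() else '')
m=q&(z>.13)&(z<.16); print(np.percentile(z[m],[50,90,99]),cv2.minAreaRect((P[m][:,:2]*1000).astype(np.float32)))
"
```

```text
t 11.85 tcp [0.4899 0.0064 0.1204] j [ -7.  19. 107.  -0.  54. -92.] yaw 85.0 | twist -27.7 then dx -18.84 dy 24.99 dz 0.04 cm
0.02 0 
0.09 954 0.10794615070946711
[0.13645729 0.14065426 0.14344686] ((494.4621276855469, 8.629707336425781), (70.65409851074219, 143.35409545898438), 80.89848327636719)
```

>>> {"op": "servo_tool", "data": {
  "deltas": [
    {"dx":0,"dy":0,"dz":0,"twist":-4.7,"claw":5},
    {"dx":0,"dy":0,"dz":0,"twist":-6,"claw":5},
    {"dx":0,"dy":0,"dz":0,"twist":-6,"claw":5},
    {"dx":0,"dy":0,"dz":0,"twist":-6,"claw":5},
    {"dx":0,"dy":0,"dz":0,"twist":-5,"claw":5},
    {"dx":-0.5,"dy":0.5,"dz":0,"twist":0,"claw":5},
    {"dx":-1,"dy":1.5,"dz":0,"twist":0,"claw":5},
    {"dx":-2,"dy":2.5,"dz":0,"twist":0,"claw":5},
    {"dx":-2.5,"dy":3.5,"dz":0,"twist":0,"claw":5},
    {"dx":-2.5,"dy":3.5,"dz":0,"twist":0,"claw":5}
  ]
}}

```text
t: 12.9
tcp_pos: [0.5236, 0.1469, 0.1191]
orientation: [[-0.924, -0.382, -0.002], [-0.382, 0.924, -0.0], [0.002, 0.0, -1.0]]
wrist_force: [0.2, 0.5, -0.8]
gripper_width: 0.06
finger_force: 30.0
```

>>> {"op": "servo_tool", "data": {
  "deltas": [
    {"dx":-2.5,"dy":3.5,"dz":0,"twist":0,"claw":5},
    {"dx":-2.5,"dy":3.5,"dz":0,"twist":0,"claw":5},
    {"dx":-2.5,"dy":3,"dz":0,"twist":0,"claw":5},
    {"dx":-1.5,"dy":2,"dz":0,"twist":0,"claw":5},
    {"dx":-1,"dy":1,"dz":0,"twist":0,"claw":5},
    {"dx":-0.35,"dy":0.5,"dz":0,"twist":0,"claw":5},
    {"dx":0,"dy":0,"dz":2,"twist":0,"claw":5},
    {"dx":0,"dy":0,"dz":2.5,"twist":0,"claw":5},
    {"dx":0,"dy":0,"dz":1.5,"twist":0,"claw":5},
    {"dx":0,"dy":0,"dz":0.5,"twist":0,"claw":5}
  ]
}}

```text
t: 13.9
tcp_pos: [0.5656, 0.3083, 0.053]
orientation: [[-0.923, -0.385, -0.004], [-0.385, 0.923, -0.002], [0.004, -0.0, -1.0]]
wrist_force: [-0.1, 0.0, -1.0]
gripper_width: 0.0602
finger_force: 30.0
```

>>> {"op": "servo_tool", "data": {
  "deltas": [
    {"dx":0,"dy":0,"dz":0,"twist":0,"claw":5},
    {"dx":0,"dy":0,"dz":0,"twist":0,"claw":5}
  ]
}}

```text
t: 14.1
tcp_pos: [0.5679, 0.3098, 0.0558]
orientation: [[-0.923, -0.385, 0.001], [-0.385, 0.923, 0.0], [-0.001, -0.0, -1.0]]
wrist_force: [0.3, 0.5, 0.9]
gripper_width: 0.0597
finger_force: 30.0
```

```bash
python3 -c "
from h import *
goal(.5672,.3097,.044,112.7)
s=snap('scene'); cv2.imwrite('pics/s5.png',cv2.resize(s['img'][180:330,300:500,::-1],(800,600)))
"
```

```text
t 14.1 tcp [0.5679 0.3098 0.0558] j [ 22.  34.  89.  -0.  56. -90.] yaw 112.67 | twist -0.03 then dx 0.07 dy 0.02 dz 1.18 cm
```

View pics/s5.png

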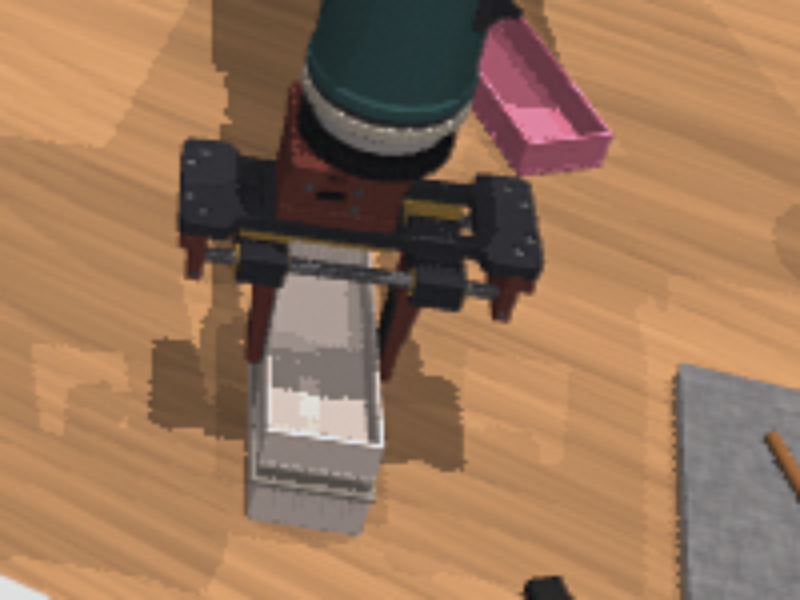

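The tray hangs level just above the card (its end face at (320,460)), in line with the card. Lowering.

>>> {"op": "servo_tool", "data": {
  "deltas": [
    {"dx":0.05,"dy":0,"dz":0.5,"twist":0,"claw":5},
    {"dx":0,"dy":0,"dz":0.3,"twist":0,"claw":5},
    {"dx":0,"dy":0,"dz":0.15,"twist":0,"claw":5},
    {"dx":0,"dy":0,"dz":0,"twist":0,"claw":5},
    {"dx":0,"dy":0,"dz":0,"twist":0,"claw":5}
  ]
}}

```text
t: 14.65
tcp_pos: [0.5668, 0.3096, 0.046]
orientation: [[-0.922, -0.386, -0.0], [-0.386, 0.922, -0.0], [0.0, -0.0, -1.0]]
wrist_force: [-2.4, -0.9, 3.6]
gripper_width: 0.0599
finger_force: 30.0
```

>>> {"op": "servo_tool", "data": {
  "deltas": [
    {"dx":0,"dy":0,"dz":0.1,"twist":0,"claw":5},
    {"dx":0,"dy":0,"dz":0,"twist":0,"claw":5},
    {"dx":0,"dy":0,"dz":0,"twist":0,"claw":5}
  ]
}}

```text
t: 14.95
tcp_pos: [0.5667, 0.3096, 0.046]
orientation: [[-0.922, -0.386, 0.0], [-0.386, 0.922, -0.0], [-0.0, -0.0, -1.0]]
wrist_force: [-4.5, -1.9, 11.2]
gripper_width: 0.0601
finger_force: 30.0
```

Seated. Releasing and rising.

>>> {"op": "servo_tool", "data": {
  "deltas": [
    {"dx":0,"dy":0,"dz":-0.1,"twist":0,"claw":5},
    {"dx":0,"dy":0,"dz":0,"twist":0,"claw":7.5},
    {"dx":0,"dy":0,"dz":0,"twist":0,"claw":8.78},
    {"dx":0,"dy":0,"dz":0,"twist":0,"claw":8.78},
    {"dx":0,"dy":0,"dz":0,"twist":0,"claw":8.78},
    {"dx":0,"dy":0,"dz":-1,"twist":0,"claw":8.78},
    {"dx":0,"dy":0,"dz":-2,"twist":0,"claw":8.78},
    {"dx":0,"dy":0,"dz":-3,"twist":0,"claw":8.78},
    {"dx":0,"dy":0,"dz":-3,"twist":0,"claw":8.78},
    {"dx":0,"dy":0,"dz":0,"twist":0,"claw":8.78}
  ]
}}

```text
t: 15.95
tcp_pos: [0.57, 0.311, 0.1409]
orientation: [[-0.922, -0.386, 0.008], [-0.386, 0.923, 0.003], [-0.009, -0.0, -1.0]]
wrist_force: [1.3, 0.7, -0.9]
gripper_width: 0.0878
finger_force: 0.0
```

```bash
cat > m3.py <<'E'
from h import *
for n in('scene','wrist'):
  s=snap(n);P=cloud(s);z=P[...,2]
  g=s['img'].astype(int); grey=(g.max(-1)-g.min(-1)<50)&(g.mean(-1)>75)
  q=(P[...,0]>.46)&(P[...,0]<.68)&(P[...,1]>.21)&(P[...,1]<.41)
  for lo,hi in((.058,.08),(.030,.042),):
      m=q&grey&(z>lo)&(z<hi)
      if m.sum()>60: print(n,lo,m.sum(),np.round(np.concatenate([np.r_[x] for x in cv2.minAreaRect((P[m][:,:2]*1000).astype(np.float32))]),1),np.median(z[m]))
goal(.4545,-.2647,.12,106.5)
E
python3 m3.py
```

```text
scene 0.058 348 [565.6 309.1 152.8  60.6  23.3] 0.06447754701307049
scene 0.03 1135 [567.  309.5 156.3  63.1  23.2] 0.03882014179315947
wrist 0.058 1741 [564.1 308.3 147.6  60.   22.6] 0.06503607115359278
wrist 0.03 8253 [565.3 308.8 145.2  54.3  22.6] 0.038558372909721625
t 16.05 tcp [0.5674 0.3099 0.1368] j [ 23.  29.  86.  -0.  65. -90.] yaw 112.71 | twist 6.21 then dx 27.15 dy -51.89 dz 1.68 cm
```

Stack verified: the tray rim is at z = 0.065, within 2 mm of centre and square. Now to the tongs.

>>> {"op": "servo_tool", "data": {
  "deltas": [
    {"dx":0,"dy":0,"dz":0,"twist":6.2,"claw":8.78},
    {"dx":1,"dy":-2,"dz":0,"twist":0,"claw":8.78},
    {"dx":2,"dy":-4,"dz":0,"twist":0,"claw":8.78},
    {"dx":2.1,"dy":-4,"dz":0,"twist":0,"claw":8.78},
    {"dx":2.1,"dy":-4,"dz":0,"twist":0,"claw":8.78},
    {"dx":2.1,"dy":-4,"dz":0,"twist":0,"claw":8.78},
    {"dx":2.1,"dy":-4,"dz":0,"twist":0,"claw":8.78},
    {"dx":2.1,"dy":-4,"dz":0,"twist":0,"claw":8.78},
    {"dx":2.1,"dy":-4,"dz":0,"twist":0,"claw":8.78},
    {"dx":2.1,"dy":-4,"dz":0,"twist":0,"claw":8.78}
  ]
}}

```text
t: 17.05
tcp_pos: [0.492, -0.0679, 0.1346]
orientation: [[-0.959, -0.284, -0.002], [-0.284, 0.959, 0.001], [0.002, 0.001, -1.0]]
wrist_force: [1.2, -0.2, 0.1]
gripper_width: 0.0877
finger_force: 0.0
```

>>> {"op": "servo_tool", "data": {
  "deltas": [
    {"dx":2.1,"dy":-4,"dz":0.6,"twist":0,"claw":8.78},
    {"dx":2.1,"dy":-4,"dz":0.6,"twist":0,"claw":8.78},
    {"dx":2.1,"dy":-4,"dz":0.5,"twist":0,"claw":8.78},
    {"dx":2.1,"dy":-4,"dz":0,"twist":0,"claw":8.78},
    {"dx":1.1,"dy":-1.9,"dz":0,"twist":0,"claw":8.78},
    {"dx":0,"dy":0,"dz":0,"twist":0,"claw":8.78},
    {"dx":0,"dy":0,"dz":0,"twist":0,"claw":8.78}
  ]
}}

```text
t: 17.75
tcp_pos: [0.4525, -0.2644, 0.1177]
orientation: [[-0.959, -0.283, -0.002], [-0.283, 0.959, 0.002], [0.001, 0.002, -1.0]]
wrist_force: [0.7, 0.1, -0.2]
gripper_width: 0.0875
finger_force: 0.0
```

```bash
cat > m4.py <<'E'
from h import *
s=snap('wrist');P=cloud(s);z=P[...,2];g=s['img'].astype(float).mean(-1)
cv2.imwrite('pics/w6.png',s['img'][:,:,::-1])
q=(P[...,0]>.36)&(P[...,0]<.58)&(P[...,1]>-.34)&(P[...,1]<-.18)&(z>.019)&(z<.034)
u=np.array([np.cos(np.radians(16.5)),np.sin(np.radians(16.5))]);v=np.array([-u[1],u[0]])
p=(P[q][:,:2]-[.4545,-.2647])*1000; a=p@u;b=p@v; d=g[q]<60
for x in range(-60,125,15):
    m=abs(a-x)<5; l=b[m&(b>0)]; r=b[m&(b<0)]
    if len(l) and len(r): print(x,"L",l.min().round(1),l.max().round(1),"R",r.min().round(1),r.max().round(1),"mid",((l.max()+r.min())/2).round(1),"dark",d[m].mean().round(2))
if d.any(): print("dark along",a[d&(b>0)].min(),a[d&(b>0)].max(),a[d&(b<0)].min(),a[d&(b<0)].max())
m=(P[...,0]>.6)&(P[...,0]<.7)&(P[...,1]>-.3)&(P[...,1]<-.2)&(z>.012)&(z<.03)
if m.sum()>50: print("ammo",m.sum(),cv2.minEnclosingCircle((P[m][:,:2]*1000).astype(np.float32)))
goal(.4545,-.2647,.005,106.5)
E
python3 m4.py
```

```text
-60 L 9.4 12.3 R -13.2 -9.4 mid -0.5 dark 0.0
-45 L 11.4 15.1 R -16.2 -12.4 mid -0.5 dark 0.0
-30 L 13.4 21.5 R -23.7 -14.5 mid -1.1 dark 0.67
-15 L 16.3 22.8 R -25.1 -17.5 mid -1.1 dark 0.8
0 L 18.3 24.0 R -26.4 -19.7 mid -1.2 dark 0.96
15 L 19.4 25.3 R -27.8 -21.7 mid -1.2 dark 0.91
30 L 20.5 26.7 R -29.2 -22.6 mid -1.3 dark 0.89
45 L 25.0 28.2 R -31.9 -27.6 mid -1.9 dark 0.0
60 L 26.1 30.6 R -34.2 -29.2 mid -1.8 dark 0.0
75 L 30.3 34.9 R -38.2 -34.1 mid -1.7 dark 0.0
dark along -96.99422998825312 35.355022076137224 -96.91713623782572 35.42478546581367
t 17.8 tcp [ 0.4527 -0.2638  0.1178] j [ -38.   22.  103.    0.   56. -144.] yaw 106.49 | twist -0.01 then dx -0.15 dy -0.14 dz 11.28 cm
```

View pics/w6.png

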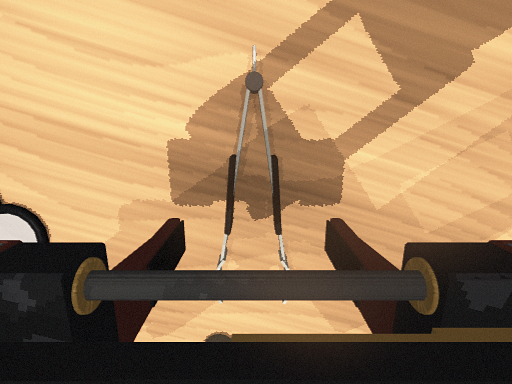

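The tongs run straight down the picture, hinge at (254,82), grips at columns 232 and 276, centred between the fingers. Measured midline offset is −1.1 mm and axis about 16°. Going down and part-squeezing.

>>> {"op": "servo_tool", "data": {
  "deltas": [
    {"dx":0,"dy":-0.22,"dz":2,"twist":0.5,"claw":8.78},
    {"dx":0,"dy":0,"dz":3,"twist":0,"claw":8.78},
    {"dx":0,"dy":0,"dz":3,"twist":0,"claw":8.78},
    {"dx":0,"dy":0,"dz":2,"twist":0,"claw":8.78},
    {"dx":0,"dy":0,"dz":1.1,"twist":0,"claw":8.78},
    {"dx":0,"dy":0,"dz":0,"twist":0,"claw":8.78},
    {"dx":0,"dy":0,"dz":0,"twist":0,"claw":7},
    {"dx":0,"dy":0,"dz":0,"twist":0,"claw":5.5},
    {"dx":0,"dy":0,"dz":0,"twist":0,"claw":4.5},
    {"dx":0,"dy":0,"dz":0,"twist":0,"claw":4.5}
  ]
}}

```text
t: 18.8
tcp_pos: [0.4546, -0.2677, 0.0085]
orientation: [[-0.961, -0.276, 0.001], [-0.276, 0.961, -0.001], [-0.001, -0.001, -1.0]]
wrist_force: [0.2, -0.4, 0.1]
gripper_width: 0.0594
finger_force: 0.0
```

>>> {"op": "servo_tool", "data": {
  "deltas": [
    {"dx":0,"dy":0,"dz":0,"twist":0,"claw":4.5},
    {"dx":0,"dy":0,"dz":0,"twist":0,"claw":4.5},
    {"dx":0,"dy":0,"dz":0,"twist":0,"claw":4.5}
  ]
}}

```text
t: 19.1
tcp_pos: [0.4543, -0.2674, 0.0081]
orientation: [[-0.961, -0.276, 0.0], [-0.276, 0.961, -0.0], [-0.0, -0.0, -1.0]]
wrist_force: [-0.0, 2.4, 6.0]
gripper_width: 0.0457
finger_force: 6.3
```

>>> {"op": "servo_tool", "data": {
  "deltas": [
    {"dx":0,"dy":0,"dz":-0.4,"twist":0,"claw":4.5},
    {"dx":0,"dy":0,"dz":-0.4,"twist":0,"claw":4.5},
    {"dx":0,"dy":-0.6,"dz":0,"twist":0,"claw":4.5},
    {"dx":0,"dy":-1,"dz":0,"twist":0,"claw":4.5},
    {"dx":0,"dy":-1,"dz":0,"twist":0,"claw":4.5},
    {"dx":0,"dy":-0.7,"dz":0,"twist":0,"claw":4.5},
    {"dx":0,"dy":-0.3,"dz":0,"twist":0,"claw":4.5},
    {"dx":0,"dy":0,"dz":0,"twist":0,"claw":4.5},
    {"dx":0,"dy":0,"dz":0,"twist":0,"claw":4.5}
  ]
}}

```text
t: 20.0
tcp_pos: [0.4637, -0.3017, 0.0155]
orientation: [[-0.961, -0.275, -0.001], [-0.275, 0.961, 0.0], [0.0, 0.001, -1.0]]
wrist_force: [-0.2, -0.2, -0.7]
gripper_width: 0.0452
finger_force: 3.8
```

```bash
cat > m5.py <<'E'
from h import *
import sys
st=monitor.read_state();o=np.array(st['tcp_pos'])[:2];R=np.array(st['orientation']);u=-R[:2,0];v=R[:2,1]
print('w',st['gripper_width'],st['finger_force'],o)
S={}
for n in('top','scene'):
  s=snap(n);S[n]=s;P=cloud(s);z=P[...,2]
  d=(P[...,:2]-o)*1000;a=d@u;b=d@v
  m=(a>62)&(a<122)&(abs(b)<48)&(z>.012)&(z<.05)
  print(n,"heads z",np.percentile(z[m],[10,50,95]).round(3) if m.any() else '')
  for x in range(70,120,10):
    k=m&(abs(a-x)<6); L=np.sort(b[k&(b>5)]);r=np.sort(b[k&(b<-5)])
    if len(L) and len(r): print(x,"L",L[[0,-1]].round(1),"R",r[[0,-1]].round(1),"mid",((np.median(L)+np.median(r))/2).round(1))
  m=(P[...,0]>.61)&(P[...,0]<.69)&(P[...,1]>-.29)&(P[...,1]<-.21)&(z>.012)&(z<.026)
  if m.sum()>20:
    c,r=cv2.minEnclosingCircle((P[m][:,:2]*1000).astype(np.float32)); e=np.array(c)/1000-o
    print("ammo",m.sum(),np.round(c,1),round(r,1),"along",(e@u*1000).round(1),"across",(e@v*1000).round(1))
cv2.imwrite(sys.argv[1],cv2.resize(S['scene']['img'][90:270,100:340,::-1],(800,600)))
E
python3 m5.py pics/s7.png
```

```text
w 0.045187421786678485 3.7935438752174377 [ 0.4636929  -0.30166607]
top heads z [0.015 0.03  0.036]
70 L [23.4 29.7] R [-30.8 -24.3] mid -0.0
80 L [27.6 30.4] R [-32.5 -29.2] mid -0.2
90 L [28.7 30.6] R [-31.8 -29.5] mid -0.1
100 L [28.7 31.7] R [-33.4 -30. ] mid -0.2
110 L [26.3 31.7] R [-33.4 -26.6] mid -0.7
ammo 102 [ 649.7 -251.2] 19.3 along 192.8 across -2.7
scene heads z [0.015 0.027 0.035]
70 L [24.5 31.9] R [-30.6 -21.4] mid 1.4
80 L [27.9 32.5] R [-31.1 -26.3] mid 1.5
90 L [30.1 34.1] R [-30.8 -27.7] mid 1.7
100 L [27.9 35.3] R [-31.  -27.6] mid 1.6
110 L [25.6 34.1] R [-30.8 -23.1] mid 1.8
ammo 125 [ 651.4 -247.3] 20.0 along 195.4 across 0.6
```

View pics/s7.png

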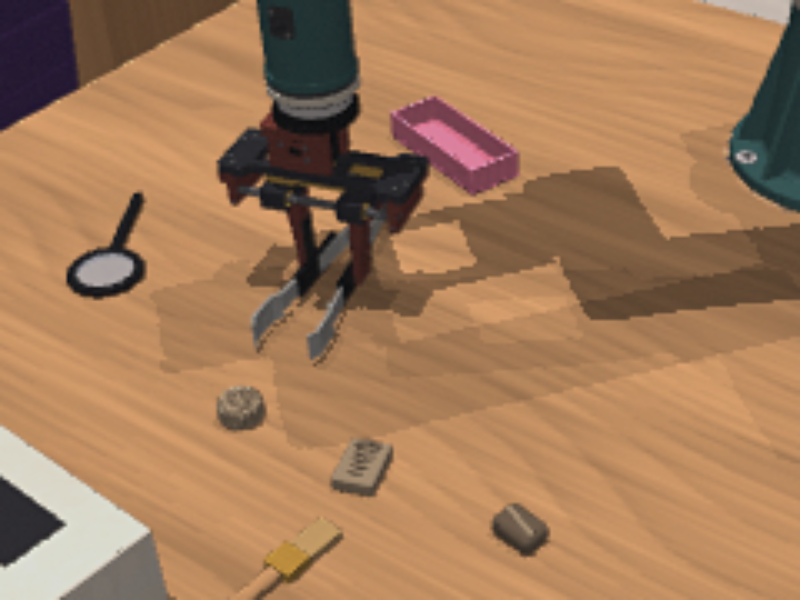

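Heads well open at (280,320) px, the ammonite at (241,407) straight ahead of them. It lies about 1.7 mm off the midline and 105 mm beyond mid-head. Lowering 4 mm and advancing.

>>> {"op": "servo_tool", "data": {
  "deltas": [
    {"dx":0,"dy":-0.17,"dz":0.4,"twist":0,"claw":4.5},
    {"dx":-0.8,"dy":0,"dz":0,"twist":0,"claw":4.5},
    {"dx":-1.2,"dy":0,"dz":0,"twist":0,"claw":4.5},
    {"dx":-1.2,"dy":0,"dz":0,"twist":0,"claw":4.5},
    {"dx":-1.0,"dy":0,"dz":0,"twist":0,"claw":4.5},
    {"dx":0,"dy":0,"dz":0,"twist":0,"claw":4.5},
    {"dx":0,"dy":0,"dz":0,"twist":0,"claw":4.5}
  ]
}}

```text
t: 20.8
tcp_pos: [0.5051, -0.2917, 0.0116]
orientation: [[-0.961, -0.277, -0.0], [-0.277, 0.961, -0.0], [0.0, 0.0, -1.0]]
wrist_force: [1.1, 0.2, -1.1]
gripper_width: 0.0454
finger_force: 3.8
```

```bash
python3 m5.py pics/s8.png; python3 -c "
from h import *
print(monitor.read_state()['tcp_pos'])"
```

```text
w 0.04541958888612614 3.7935268878936768 [ 0.50513804 -0.29165762]
top heads z [0.015 0.027 0.032]
90 L [28.6 30.9] R [-31.4 -29.6] mid -0.3
100 L [29.  31.8] R [-33.4 -29.6] mid -0.0
110 L [25.5 31.4] R [-31.3 -26.4] mid -1.2
ammo 101 [ 641.7 -263.3] 32.3 along 139.1 across -10.5
scene heads z [0.014 0.024 0.031]
70 L [25.6 32.1] R [-31.3 -21.2] mid 2.0
80 L [28.3 33.6] R [-31.7 -26.6] mid 1.4
90 L [28.3 33.3] R [-32.3 -25.6] mid 1.2
100 L [29.6 34.8] R [-30.3 -27.8] mid 1.6
110 L [25.7 35.3] R [-30.5 -24.5] mid 1.8
ammo 128 [ 641.5 -260.4] 33.6 along 139.7 across -7.7
[ 0.5044327  -0.29176568  0.01157164]
```

Aligned to under 1 mm. Advancing the last 62 mm.

>>> {"op": "servo_tool", "data": {
  "deltas": [
    {"dx":-0.7,"dy":0,"dz":0,"twist":0,"claw":4.5},
    {"dx":-1.1,"dy":0,"dz":0,"twist":0,"claw":4.5},
    {"dx":-1.2,"dy":0,"dz":0,"twist":0,"claw":4.5},
    {"dx":-1.2,"dy":0,"dz":0,"twist":0,"claw":4.5},
    {"dx":-1.2,"dy":0,"dz":0,"twist":0,"claw":4.5},
    {"dx":-0.8,"dy":0,"dz":0,"twist":0,"claw":4.5},
    {"dx":0,"dy":0,"dz":0,"twist":0,"claw":4.5},
    {"dx":0,"dy":0,"dz":0,"twist":0,"claw":4.5}
  ]
}}

```text
t: 21.7
tcp_pos: [0.5644, -0.2746, 0.0115]
orientation: [[-0.961, -0.276, -0.001], [-0.276, 0.961, 0.0], [0.001, 0.0, -1.0]]
wrist_force: [0.1, 0.8, -1.4]
gripper_width: 0.0449
finger_force: 3.8
```

```bash
python3 -c "
from h import *
st=monitor.read_state();o=np.array(st['tcp_pos'])[:2];R=np.array(st['orientation']);u=-R[:2,0];v=R[:2,1];print(st['tcp_pos'],st['wrist_force'])
for n in('top','scene'):
  s=snap(n);P=cloud(s);z=P[...,2];d=(P[...,:2]-o)*1000;a=d@u;b=d@v
  m=(a>60)&(a<118)&(abs(b)<24)&(z>.012)&(z<.03)
  if m.any(): print(n,m.sum(),cv2.minEnclosingCircle(np.c_[a[m],b[m]].astype(np.float32)))
  if n=='scene': cv2.imwrite('pics/s8.png',cv2.resize(s['img'][140:260,130:290,::-1],(800,600)))
"
```

```text
[ 0.56438037 -0.27462519  0.0115061 ] [ 0.06476111  0.78122288 -1.36609202]
top 72 ((89.94384765625, 0.4634096622467041), 18.97698211669922)
scene 129 ((82.89533996582031, -4.74077033996582), 28.885921478271484)
```

View pics/s8.png

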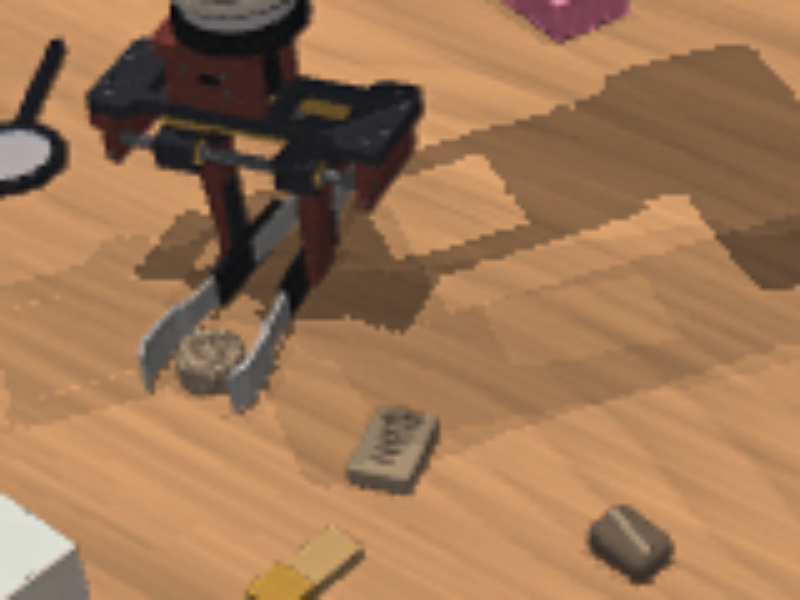

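The ammonite at (210,360) sits mid-head between the two spoons. The top view gives 90 mm along and 0.5 mm across. Squeezing.

>>> {"op": "servo_tool", "data": {
  "deltas": [
    {"dx":0,"dy":0,"dz":0,"twist":0,"claw":4.2},
    {"dx":0,"dy":0,"dz":0,"twist":0,"claw":3.9},
    {"dx":0,"dy":0,"dz":0,"twist":0,"claw":3.6},
    {"dx":0,"dy":0,"dz":0,"twist":0,"claw":3.3},
    {"dx":0,"dy":0,"dz":0,"twist":0,"claw":2.8},
    {"dx":0,"dy":0,"dz":0,"twist":0,"claw":2.2},
    {"dx":0,"dy":0,"dz":0,"twist":0,"claw":2},
    {"dx":0,"dy":0,"dz":0,"twist":0,"claw":2},
    {"dx":0,"dy":0,"dz":0,"twist":0,"claw":2}
  ]
}}

```text
t: 22.7
tcp_pos: [0.5645, -0.2749, 0.0117]
orientation: [[-0.961, -0.276, -0.0], [-0.276, 0.961, -0.0], [0.0, -0.0, -1.0]]
wrist_force: [0.5, -0.2, -0.9]
gripper_width: 0.0334
finger_force: 30.0
```

Shut at 33.4 mm with 30 N, just as expected for the ammonite. Lifting gently.

>>> {"op": "servo_tool", "data": {
  "deltas": [
    {"dx":0,"dy":0,"dz":-0.5,"twist":0,"claw":2},
    {"dx":0,"dy":0,"dz":-1,"twist":0,"claw":2},
    {"dx":0,"dy":0,"dz":-1.5,"twist":0,"claw":2},
    {"dx":0,"dy":0,"dz":-2,"twist":0,"claw":2},
    {"dx":0,"dy":0,"dz":-2,"twist":0,"claw":2},
    {"dx":0,"dy":0,"dz":-2,"twist":0,"claw":2},
    {"dx":0,"dy":0,"dz":-2,"twist":0,"claw":2},
    {"dx":0,"dy":0,"dz":-2,"twist":0,"claw":2},
    {"dx":0,"dy":0,"dz":-1.5,"twist":0,"claw":2},
    {"dx":0,"dy":0,"dz":0,"twist":0,"claw":2}
  ]
}}

```text
t: 23.7
tcp_pos: [0.5663, -0.2759, 0.1606]
orientation: [[-0.961, -0.276, 0.005], [-0.276, 0.961, -0.003], [-0.004, -0.005, -1.0]]
wrist_force: [-0.7, 0.4, -1.6]
gripper_width: 0.0331
finger_force: 30.0
```

```bash
cat > m6.py <<'E'
from h import *
st=monitor.read_state();o=np.array(st['tcp_pos']);R=np.array(st['orientation']);u=-R[:2,0];v=R[:2,1];print(o,st['gripper_width'],st['finger_force'])
for n in('top','scene'):
  s=snap(n);P=cloud(s);z=P[...,2];d=(P[...,:2]-o[:2])*1000;a=d@u;b=d@v
  m=(a>60)&(a<118)&(abs(b)<17)&(z>.05)&(z<o[2]+.04)
  if m.sum()>20: print(n,m.sum(),cv2.minEnclosingCircle(np.c_[a[m],b[m]].astype(np.float32)),'z-tcp',(np.percentile(z[m],[5,50,95])-o[2]).round(4))
c=np.array([.5667,.3094]); w=np.array([np.cos(np.radians(22.8)),np.sin(np.radians(22.8))])
g=c-.0895*w; goal(g[0],g[1],o[2],112.8)
E
python3 m6.py
```

```text
[ 0.56626003 -0.2759058   0.16055495] 0.033114855649487414 29.993517994880676
top 115 ((87.56685638427734, 1.4230490922927856), 30.760988235473633) z-tcp [0.0031 0.0084 0.0172]
scene 152 ((87.47882080078125, 0.6224150657653809), 31.311134338378906) z-tcp [-0.0075  0.0069  0.0132]
t 23.8 tcp [ 0.5646 -0.2749  0.1576] j [ -32.   26.   87.   -0.   66. -138.] yaw 106.01 | twist -6.79 then dx -13.89 dy 53.79 dz -0.30 cm
```

Lifted and still nipped. Carrying it across smoothly.

>>> {"op": "servo_tool", "data": {
  "deltas": [
    {"dx":0,"dy":0,"dz":0,"twist":-2.3,"claw":2},
    {"dx":0,"dy":0,"dz":0,"twist":-2.5,"claw":2},
    {"dx":0,"dy":0,"dz":0,"twist":-2,"claw":2},
    {"dx":-0.2,"dy":0.8,"dz":0,"twist":0,"claw":2},
    {"dx":-0.4,"dy":1.5,"dz":0,"twist":0,"claw":2},
    {"dx":-0.6,"dy":2.2,"dz":0,"twist":0,"claw":2},
    {"dx":-0.7,"dy":2.8,"dz":0,"twist":0,"claw":2},
    {"dx":-0.8,"dy":3,"dz":0,"twist":0,"claw":2},
    {"dx":-0.8,"dy":3,"dz":0,"twist":0,"claw":2},
    {"dx":-0.8,"dy":3,"dz":0,"twist":0,"claw":2}
  ]
}}

```text
t: 24.8
tcp_pos: [0.5397, -0.1054, 0.1563]
orientation: [[-0.922, -0.387, -0.001], [-0.387, 0.922, 0.001], [0.001, 0.001, -1.0]]
wrist_force: [0.9, -0.2, -2.3]
gripper_width: 0.0335
finger_force: 30.0
```

>>> {"op": "servo_tool", "data": {
  "deltas": [
    {"dx":-0.8,"dy":3,"dz":0,"twist":0,"claw":2},
    {"dx":-0.8,"dy":3,"dz":0,"twist":0,"claw":2},
    {"dx":-0.8,"dy":3,"dz":0,"twist":0,"claw":2},
    {"dx":-0.8,"dy":3,"dz":0,"twist":0,"claw":2},
    {"dx":-0.8,"dy":3,"dz":0,"twist":0,"claw":2},
    {"dx":-0.8,"dy":3,"dz":0,"twist":0,"claw":2},
    {"dx":-0.8,"dy":3,"dz":0,"twist":0,"claw":2},
    {"dx":-0.8,"dy":3,"dz":0,"twist":0,"claw":2},
    {"dx":-0.8,"dy":3,"dz":0,"twist":0,"claw":2},
    {"dx":-0.7,"dy":2.8,"dz":0,"twist":0,"claw":2}
  ]
}}

```text
t: 25.8
tcp_pos: [0.4964, 0.1994, 0.1564]
orientation: [[-0.922, -0.387, -0.001], [-0.387, 0.922, 0.0], [0.001, 0.001, -1.0]]
wrist_force: [1.0, -0.5, -2.0]
gripper_width: 0.033
finger_force: 30.0
```

>>> {"op": "servo_tool", "data": {
  "deltas": [
    {"dx":-0.6,"dy":2.5,"dz":0,"twist":0,"claw":2},
    {"dx":-0.6,"dy":2.2,"dz":0,"twist":0,"claw":2},
    {"dx":-0.4,"dy":1.7,"dz":0,"twist":0,"claw":2},
    {"dx":-0.2,"dy":1.2,"dz":0,"twist":0,"claw":2},
    {"dx":-0.1,"dy":0.8,"dz":0,"twist":0,"claw":2},
    {"dx":0,"dy":0.3,"dz":0,"twist":0,"claw":2},
    {"dx":0,"dy":0,"dz":0,"twist":0,"claw":2},
    {"dx":0,"dy":0,"dz":0,"twist":0,"claw":2},
    {"dx":0,"dy":0,"dz":0,"twist":0,"claw":2}
  ]
}}

```text
t: 26.7
tcp_pos: [0.4823, 0.2843, 0.1566]
orientation: [[-0.922, -0.387, -0.0], [-0.387, 0.922, -0.0], [0.0, -0.0, -1.0]]
wrist_force: [-0.9, -0.7, -1.2]
gripper_width: 0.0328
finger_force: 30.0
```

```bash
python3 m6.py; python3 m3.py; python3 -c "
from h import *
s=snap('scene'); cv2.imwrite('pics/s9.png',cv2.resize(s['img'][130:340,250:510,::-1],(743,600)))"
```

```text
[0.48226489 0.2842897  0.1566441 ] 0.03284087942379512 29.993555545806885
top 146 ((90.91104888916016, -1.1331840753555298), 27.717649459838867) z-tcp [-0.0041  0.0086  0.0131]
scene 311 ((90.70328521728516, -0.3105993866920471), 29.836074829101562) z-tcp [-0.0056  0.0087  0.0146]
t 26.8 tcp [0.4823 0.2844 0.1566] j [ 23.  21.  96.  -0.  63. -89.] yaw 112.75 | twist -0.05 then dx 0.20 dy -0.97 dz -0.00 cm
scene 0.058 317 [565.9 309.4 152.9  60.2  22.5] 0.0647481416393645
scene 0.03 1148 [567.4 308.5 156.8  63.2  23.8] 0.03872286946082874
wrist 0.058 419 [562.8 307.8 146.8  59.6  22.6] 0.06508407000217788
wrist 0.03 2843 [563.4 307.5 150.1  56.7  24. ] 0.03857640826501729
t 26.9 tcp [0.4822 0.2846 0.1566] j [ 23.  21.  96.  -0.  63. -89.] yaw 112.77 | twist 6.27 then dx 18.26 dy -51.88 dz 3.66 cm
```

View pics/s9.png

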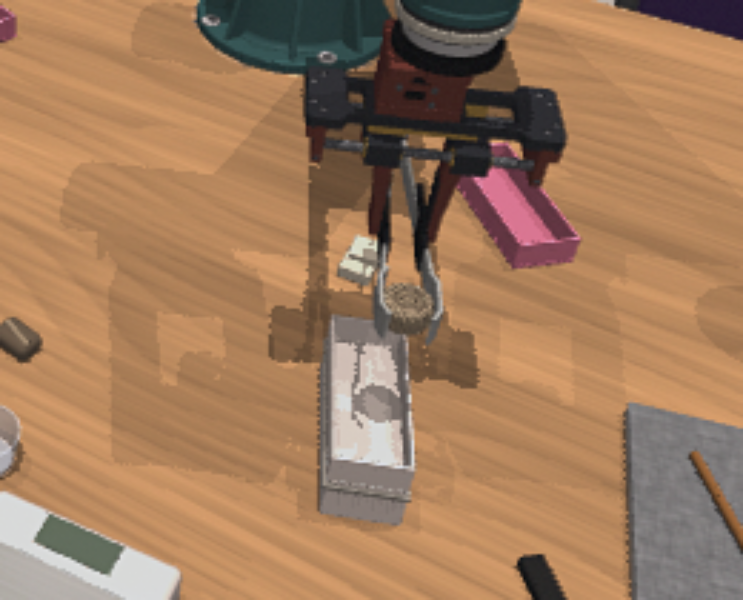

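The ammonite at (408,305) is nipped in the tongs above the stacked tray, which is intact at (368,400). It is 10 mm off-centre across, so I'm moving it in and letting it settle.

>>> {"op": "servo_tool", "data": {
  "deltas": [
    {"dx":0.1,"dy":-0.3,"dz":0,"twist":0,"claw":2},
    {"dx":0.1,"dy":-0.4,"dz":0,"twist":0,"claw":2},
    {"dx":0,"dy":-0.3,"dz":0,"twist":0,"claw":2},
    {"dx":0,"dy":0,"dz":0,"twist":0,"claw":2},
    {"dx":0,"dy":0,"dz":0,"twist":0,"claw":2},
    {"dx":0,"dy":0,"dz":0,"twist":0,"claw":2},
    {"dx":0,"dy":0,"dz":0,"twist":0,"claw":2},
    {"dx":0,"dy":0,"dz":0,"twist":0,"claw":2}
  ]
}}

```text
t: 27.75
tcp_pos: [0.4841, 0.275, 0.1566]
orientation: [[-0.922, -0.388, -0.0], [-0.388, 0.922, -0.0], [0.0, -0.0, -1.0]]
wrist_force: [0.1, -0.4, -2.2]
gripper_width: 0.0333
finger_force: 30.0
```

```bash
python3 m6.py; python3 -c "
from workcell import sign_off
print(sign_off())"
```

```text
[0.48409831 0.27503078 0.15662229] 0.03328213762463104 29.993601143360138
top 131 ((90.11192321777344, -0.7706923484802246), 27.457801818847656) z-tcp [0.002  0.0084 0.0124]
scene 303 ((90.74149322509766, 0.23030897974967957), 29.61361312866211) z-tcp [-0.0055  0.0086  0.0149]
t 27.85 tcp [0.4841 0.275  0.1566] j [ 22.  21.  96.  -0.  63. -90.] yaw 112.81 | twist 0.01 then dx -0.00 dy -0.03 dz -0.00 cm
the job is handed in; nothing more can be done
None
```

The job is handed in (no verdict came back): the card and empty tray are stacked squarely on the full tray, and the ammonite is held in the tongs over the empty tray, about 9 cm above its rim, at t ≈ 28 s.

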